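Swap the recorder's media cartridge

TASK

Change the cartridge in the video recorder: pull the full cartridge up out of the recorder's bay and post it into the locked drop box, pushing it right down through the sprung flap so that it drops inside and the flap snaps shut behind it. Then take the blank cartridge of the same kind from the media stand and push it down into the recorder's bay until it clicks fully home past the side ball. Leave everything else where it is.

Things in the scene. Friction and masses are not known exactly. Their poses are not given: they have to be found in the camera images.
- full_mid (a point): Centre (45 mm up) of the full cartridge: upright aluminium slab 18 mm thick (x), 70 wide (y), 90 tall (z), 0.14 kg, dark ridges near its top, 4 mm foot of 15 x 66 mm, catch groove (14 mm tall, 4.5 deep) 30 mm up in both narrow edges. Same after a half turn about z. At first clicked home in the recorder, top 35 mm showing; a straight pull up of 5 to 20 N frees it within 10 mm, clear after 55.
- blank_mid (a point): Centre (45 mm up) of the blank cartridge, identical to the full one, same axes. At first it stands loosely upright in one of the media stand's three slots, underside 6 mm above the table, top 96 mm. Lift it straight up.
- stand: Grey media stand fixed on the table, origin under its centre: 190 mm (x) x 100 (y) x 40 tall, three slots 21 x 74 mm, 34 deep, at x = -58, 0 and 58 mm, holding the blank and two slim drives in any order.
- slim_a: Slim dark drive, 10 x 70 mm and only 64 mm tall, standing in a slot of the stand; origin at its underside. Leave it.
- slim_b: A second slim drive like slim_a.
- bay_floor (a point): Centre of the floor of the recorder's bay. The recorder is a black box 200 x 150 x 70 mm, fixed; the bay opens upwards in the middle of its top: 20.5 mm (x) x 72 (y), 55 deep, mouth 55 mm above this point, bezel 1 mm higher. A cartridge fully home rests on the floor, its centre 45 mm above this point, its axes along the bay's (either way round). Latch ball in the +y end, 30 mm up. z up.
- ball (a joint): The recorder's sprung latch ball, m: 0 = out, standing 3.5 mm into the bay (bay empty, or clicked into a cartridge's groove); 0.0015 to 0.0035 = pressed back by a cartridge that is not home. Pushing a cartridge past it takes 5 to 20 N. The recorder's round sockets are on its +x face, its screen on -x.
- mouth (a point): Centre of the chute's rim on the grey steel drop box (170 x 160 x 175 mm, fixed; padlocked door on its +x face), 178 mm above the table: a steel collar 3 mm thick, 3 high, level with this point. Opening 42 mm (x) x 78 (y): closed fingertips fit in. A flat guide wall lines its -x side (21 mm from this point) down to 84 mm below the rim. Box floor 174 mm below the rim, box empty. z up.
- flap (a joint): Angle of the sprung flap, rad: 0 = shut and level, 8 mm below the rim; up to 1.4 = swung down. Hinged on the opening's +x edge, 40 mm long; its free edge at the -x side swings down and springs back. Pushing through takes 3 to 12 N. It pins a part-way cartridge against the guide wall: push its top down 30 to 40 mm below the rim and it drops in.
- pack_a: Blue battery pack, 135 x 62 x 46 mm, lying on the table, origin under its centre. Bystander.
- pack_b: Another blue battery pack like pack_a. Bystander.
- radio: Black hand radio lying down, 125 x 56 x 34 mm plus a 140 mm aerial along its x, origin under its case. Bystander.
- mouse: White computer mouse, 100 x 58 x 30 mm. Bystander.
- adapter: Black power adapter, 135 x 62 x 34 mm. Bystander.
- tape: Roll of tape lying flat, 96 mm across, 22 tall. Bystander.
Not all that is in view belongs to the job. What is shaped like the part that bears mouth but yellow is not meant.

How it is judged:
On the way, in this order (a step that is already met when the one before it is completed fails the run):
1. the full cartridge is inside the drop box and the flap has shut behind it (z of full_mid in the frame of mouth below -0.08 m and x of full_mid in the frame of mouth between -0.082 and 0.082 m and y of full_mid in the frame of mouth between -0.08 and 0.08 m and value of joint flap below 0.08 rad), for 0.2 s.
2. the blank cartridge is fully home in the recorder's bay, held by the ball (distance between blank_mid and bay_floor below 0.0475 m and horizontal distance between blank_mid and bay_floor below 0.004 m and angle between blank_mid's own z axis and vertical below 0.06 rad and value of joint ball below 0.001 m), for 0.2 s.
At the end, for the whole second after the job is handed in: The full cartridge is inside the drop box (centre over 80 mm below the rim, within 82 x 80 mm of the chute axis), flap shut (under 0.08 rad); the blank stands upright (0.06 rad) and home in the bay (within 2.5 mm of its floor, 4 mm sideways), latch ball back out (under 1 mm) (all of step 1 and all of step 2); the robot touches nothing.
It fails at once if a slim drive in the stand was lifted out or knocked about (more than 30 mm) (distance of any of slim_a, slim_b from where it was at the start of the episode above 0.03 m).
It fails at once if something else on the table was pushed away (more than 30 mm) (distance of any of pack_a, pack_b, radio, mouse, adapter, tape from where it was at the start of the episode above 0.03 m).
It also fails if it takes over 66 s, if anything falls off the work surface, if the arm or the gripper's body presses on something with over 40 N, if the wrist force passes 120 N, or if a joint passes its speed limit or range.

ROBOT

A 6-joint arm with a two-finger parallel gripper is mounted at the origin on the work surface. World frame = base frame: x ahead of the robot, y to its left, z up, the work surface at z = 0. Lengths are in m, angles in rad, forces in N, time in s.
With the tool pointing down it reaches from about 0.225 to 0.875 m from the base axis. Payload 3.4 kg.
Tool frame: the origin (TCP) lies between the finger pads; the fingertips stand 19 mm ahead of it and the grasp point (between the pads) is the TCP; z points along the fingers, y is the line along which they close (so a half turn about z gives the same grasp; the last joint's range is limited). The gripper opens to 85 mm and grips with 20 to 120 N. Pads are 22 mm wide; open, the fingers measure 114 mm over their backs; the gripper's body (76 mm by 85 mm) begins 54 mm behind the grasp point. The pads swing forward as they close: fully open they stand 13 mm farther back than shut.
Start: joints at [1.225, 0.276, 1.505, -0, 1.361, -0.121], TCP at [0.128, 0.561, 0.25] pointing down, gripper open.
Joint ranges: [-2.89, 2.89], [-0.75, 2.08], [0.22, 2.7], [-1.18, 4.32], [0.11, 2.71], [-2.7, 2.7]. Speed limits (rad/s): [2.57, 2.57, 3.14, 3.14, 3.14, 3.14].

INTERFACE

Orientations are given as a unit quaternion [w, x, y, z].
In Python, from rig import get_state, imaging, ticket gives the robot as it stands. The module is installed in compiled form; this text tells all that it offers.
- The arm moves only by the shell command python3 -m inch 'ROWS' [FORCE]. ROWS is JSON, a list of rows, each an object with "claw": the opening, from -1 (shut) to 1 (fully open); "travel": the shift along the world's x, y, z in units of 200 mm (1.0 is 200 mm), a list of three; "turn": the turn about the world's z in units of 180 degrees (1.0 is 180 degrees). A call has 1 to 5 rows; each row is the pose to reach, as a shift and turn from the pose commanded when the call began, turning the shorter way round; what a row does not reach only later rows make up. A row lasts 1/10 s, in which the tool goes at most 50 mm and 8.59 degrees, less where a joint would pass 70% of its speed; a pose out of reach is approached as far as the arm can. A call with a number of a shift or a turn outside -1 to 1 is refused whole. A call with a gripper value outside its range is refused whole. The fingers move at their own pace and stop on an object; FORCE is the grip in N (left out, the last holds). Time passes only in rows, so rows that repeat a pose let the fingers close. It gives the time, the measured TCP pose, the force, the opening and the grip force at its end, in the units of the state.
- get_state(): the state, without advancing time (a new reading comes with each control period).
- imaging.get_image(name): name is "side" or "top"; returns the picture (420x560x3 uint8, red, green, blue); there is no depth.
- imaging.camera_params(name): a dict with "camera_matrix" (3x3 intrinsics, pixels), "cam_to_world" (4x4, takes a point from camera to world coordinates). Camera axes: x right, y down, z forward; pixel columns grow to the right and rows downward; lengths in m; the calibration is good to about 2 mm. A picture is of the moment at which its call begins. camera_params takes no time and is no camera call.
- ticket.sign_off(): hands the job in; it is judged then, once.
The state is a dict: "clock": time; "qpos": joint angles; "qd": joint speeds; "effort": joint torques, N m; "position": TCP position; "ee_rot": TCP orientation; "contact_force": force on the tool from outside, world axes, zero at the start; "moment": the same for the moment, N m; "width": finger opening in m; "gripper_force": force on a finger pad.
Only numpy, scipy, OpenCV 4.12 (cv2) and the standard library are available. Lean on these libraries where they do the work, as an engineer would, in place of code of your own. Each camera call takes 0.05 s, during which the arm holds its last target. There are 200 camera calls.

## Working session

There is one attempt and no reset: what is moved stays moved. The work goes in short steps, Python scripts to look and compute and a shell command to move; the robot and the scene stay as the last step left them, time stands still between calls to the robot, and variables do not carry over. Pictures are saved under pics/ and viewed, at most 10 in all, crops included, and the job is handed in when it is done.

```bash
mkdir -p pics; cat > h.py <<'E'
import numpy as np, cv2
from rig import get_state, imaging, ticket
def snap(n,f):
    im=imaging.get_image(n); cv2.imwrite('pics/'+f+'.png',im[:,:,::-1]); return im
def ray(n,uv):
    p=imaging.camera_params(n);K=np.array(p['camera_matrix']);T=np.array(p['cam_to_world'])
    d=T[:3,:3]@np.linalg.inv(K)@np.array([uv[0],uv[1],1.]);return T[:3,3],d
def onz(n,uv,z):
    o,d=ray(n,uv);return o+d*(z-o[2])/d[2]
def proj(n,P):
    p=imaging.camera_params(n);K=np.array(p['camera_matrix']);T=np.array(p['cam_to_world'])
    c=T[:3,:3].T@(np.array(P)-T[:3,3]);q=K@c;return q[:2]/q[2]
E
python3 - <<'E'
from h import *
for n in('top','side'):
    snap(n,n+'0');p=imaging.camera_params(n);print(n,np.round(p['camera_matrix'],1).tolist(),np.round(p['cam_to_world'],3).tolist())
print(get_state())
E
```

```text
top [[388.3, 0.0, 279.9], [0.0, 388.3, 202.8], [0.0, 0.0, 1.0]] [[0.028, -0.982, 0.187, 0.225], [-0.999, -0.032, -0.019, 0.003], [0.025, -0.186, -0.982, 1.516], [0.0, 0.0, 0.0, 1.0]]
side [[448.2, 0.0, 283.1], [0.0, 448.2, 209.0], [0.0, 0.0, 1.0]] [[-0.995, -0.055, 0.084, 0.379], [-0.1, 0.65, -0.754, 0.99], [-0.013, -0.758, -0.652, 1.011], [0.0, 0.0, 0.0, 1.0]]
{'clock': 0.1, 'qpos': array([ 1.22500501e+00,  2.76512020e-01,  1.50600840e+00, -2.31885229e-06,
        1.36072172e+00, -1.20977946e-01]), 'qd': array([-0.00057878, -0.00187811, -0.00524658,  0.00060134, -0.0013455 ,
        0.00049434]), 'effort': array([ 1.74989473e-03, -4.17700231e+01, -2.46410751e+01,  2.86002405e-04,
        5.58594606e-03, -1.69785415e-05]), 'position': array([0.12802161, 0.56010564, 0.24953671]), 'ee_rot': array([-1.89635899e-04,  1.12169842e-01,  9.93688707e-01, -8.02642274e-04]), 'contact_force': array([-0.22388551,  0.81797161, -0.67532782]), 'moment': array([ 0.00038278,  0.03181129, -0.0422649 ]), 'gripper_force': 0.0, 'width': 0.08559725318341303}
```

View pics/top0.png

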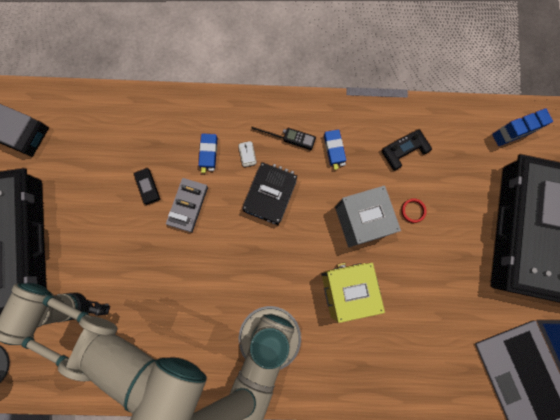

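View pics/side0.png

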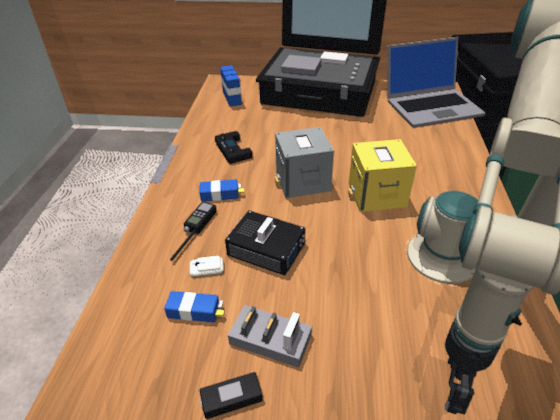

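The top view shows the stand at (188,206), the recorder at (270,193) and the grey drop box at (368,217). The yellow box at (355,292) is the decoy. In the stand, the things at (191,189) and (186,204) look dark, slim and short, while the one at (178,217) is bright, wide and tall, so it fits the blank. I'll confirm this in an enlarged crop.

```bash
python3 - <<'E'
from h import *
t=cv2.imread('pics/top0.png');s=cv2.imread('pics/side0.png')
cr=[(t,160,170,60),(t,240,155,60),(t,335,180,70),(s,228,295,85),(s,222,205,85),(s,272,125,65)]
r=[cv2.resize(i[y:y+w,x:x+w],(266,266),interpolation=cv2.INTER_CUBIC) for i,x,y,w in cr]
cv2.imwrite('pics/crops.png',np.vstack([np.hstack(r[:3]),np.hstack(r[3:])]))
E
```

```text
(no output)
```

View pics/crops.png

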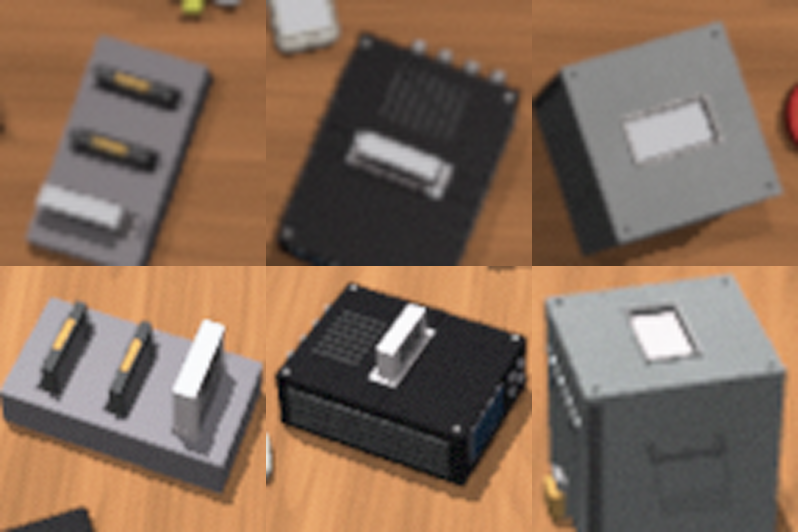

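The crop confirms it. The blank is the white tall slab in the stand slot nearest the robot, at top px (178,217), and the other two slots hold short dark drives. The full cartridge stands in the recorder's bezel, and the drop box is the grey one, with its padlock on the far (+x world) side. Next I'll measure them.

```bash
cat > m.py <<'E'
from h import *
def regs(n,im,roi,z,thr,up=4,inv=False):
    x,y,w,h=roi;g=cv2.cvtColor(im[y:y+h,x:x+w],cv2.COLOR_RGB2GRAY)
    g=cv2.resize(g,None,fx=up,fy=up,interpolation=cv2.INTER_CUBIC)
    m=((g<thr) if inv else (g>thr)).astype(np.uint8)
    cs,_=cv2.findContours(m,cv2.RETR_EXTERNAL,cv2.CHAIN_APPROX_NONE)
    c=max(cs,key=cv2.contourArea).reshape(-1,2)
    if inv: c=cv2.convexHull(c).reshape(-1,2)
    px=(c+.5)/up-.5+[x,y]
    W=np.array([onz(n,p,z)[:2] for p in px])
    (cx,cy),s,a=cv2.minAreaRect((W*1000).astype(np.float32))
    M=cv2.moments((W*1e4).astype(np.float32).reshape(-1,1,2))
    if s[0]<s[1]: a+=90   # a: long side direction
    print(n,thr,'c',round(cx,1),round(cy,1),'mom',round(M['m10']/M['m00']/10,1),round(M['m01']/M['m00']/10,1),'size',np.round(s,1),'long dir',round(a%180,1))
E
python3 - <<'E'
from m import *
T=cv2.imread('pics/top0.png')[:,:,::-1].copy();S=cv2.imread('pics/side0.png')[:,:,::-1].copy()
print('blank');[regs('top',T,(160,203,36,28),.096,t) for t in(170,190,205)];[regs('side',S,(278,308,28,50),.096,t) for t in(190,215,235)]
print('full');[regs('top',T,(255,180,32,22),.105,t) for t in(150,180,200)];[regs('side',S,(250,214,30,32),.105,t) for t in(190,215,235)]
print('mouth');[regs('top',T,(354,202,32,26),.170,t) for t in(165,185,200)];[regs('side',S,(290,130,28,30),.170,t) for t in(170,195,220)]
print('boxtop');[regs('top',T,(330,180,75,70),.175,t) for t in(95,105,115)]
print('recorder');[regs('top',T,(240,160,60,68),.07,t,inv=True) for t in(45,60)]
print('stand');[regs('top',T,(164,176,50,60),.04,0)] if 0 else None
for p in [(257,222),(300,180),(184,176),(212,187)]: pass
E
```

```text
blank
top 170 c 435.0 351.0 mom 434.7 350.9 size [65.9 15.2] long dir 75.2
top 190 c 433.9 350.8 mom 434.3 350.7 size [60.9 10.4] long dir 75.1Traceback (most recent call last):
  File "<stdin>", line 3, in <module>
  File "m.py", line 7, in regs
    c=max(cs,key=cv2.contourArea).reshape(-1,2)
      ~~~^^^^^^^^^^^^^^^^^^^^^^^^
ValueError: max() iterable argument is empty
```

```bash
sed -i 's/^    c=max/    if not cs: return print(n,thr,"none",g.max())\n    c=max/' m.py
python3 - <<'E'
from m import *
T=cv2.imread('pics/top0.png')[:,:,::-1].copy();S=cv2.imread('pics/side0.png')[:,:,::-1].copy()
print('blank');[regs('top',T,(160,203,36,28),.096,t) for t in(155,163,170)];[regs('side',S,(278,308,28,50),.096,t) for t in(190,215,235)]
print('full');[regs('top',T,(255,180,32,22),.105,t) for t in(150,163,180)];[regs('side',S,(250,214,30,32),.105,t) for t in(190,215,235)]
print('mouth');[regs('top',T,(354,202,32,26),.170,t) for t in(155,165,175,185)];[regs('side',S,(290,130,28,30),.170,t) for t in(170,195,220)]
print('boxtop');[regs('top',T,(330,180,75,70),.175,t) for t in(95,105,115)]
print('recorder');[regs('top',T,(240,160,60,68),.07,t,inv=True) for t in(45,60)]
E
```

```text
blank
top 155 c 435.2 351.1 mom 435.0 351.1 size [68.5 17.4] long dir 75.3
top 163 c 435.1 351.1 mom 434.8 351.0 size [67.3 16.4] long dir 75.0
top 170 c 435.0 351.0 mom 434.7 350.9 size [65.9 15.2] long dir 75.2
side 190 c 435.8 353.1 mom 435.9 353.3 size [71.9 19.6] long dir 74.7
side 215 c 435.5 353.4 mom 435.6 353.5 size [70.1 17.9] long dir 74.7
side 235 c 435.3 353.5 mom 435.5 353.7 size [68.3 16.2] long dir 74.7
full
top 150 c 542.9 17.2 mom 542.6 16.3 size [72.4 16.9] long dir 70.4
top 163 c 542.9 17.0 mom 542.6 16.3 size [69.3 15.4] long dir 70.4
top 180 c 542.8 16.9 mom 542.5 16.2 size [66.2 12.4] long dir 70.4
side 190 c 543.4 18.7 mom 543.5 18.9 size [71.6 18.2] long dir 70.3
side 215 c 543.6 18.7 mom 543.5 18.9 size [69.6 16.8] long dir 70.4
side 235 c 543.5 18.8 mom 543.6 18.9 size [67.1 15.2] long dir 70.5
mouth
top 155 c 449.8 -343.4 mom 450.4 -342.9 size [42.6 76.7] long dir 105.7
top 165 c 450.6 -343.4 mom 450.7 -343.1 size [38.  74.4] long dir 107.4Traceback (most recent call last):
  File "<stdin>", line 5, in <module>
  File "m.py", line 11, in regs
    W=np.array([onz(n,p,z)[:2] for p in px])
                ~~~^^^^^^^
  File "h.py", line 9, in onz
    o,d=ray(n,uv);return o+d*(z-o[2])/d[2]
        ~~~^^^^^^
  File "h.py", line 6, in ray
    p=imaging.camera_params(n);K=np.array(p['camera_matrix']);T=np.array(p['cam_to_world'])
ValueError: time passes only in moves, steps and waits
```

```bash
sed -i 's/^def ray/import functools\n@functools.cache\ndef cp(n): return imaging.camera_params(n)\ndef ray/; s/p=imaging.camera_params(n)/p=cp(n)/; ' h.py; sed -i 's/def cp(n): return .*/def cp(n): return imaging.camera_params(n)/' h.py
python3 - <<'E'
from m import *
T=cv2.imread('pics/top0.png')[:,:,::-1].copy();S=cv2.imread('pics/side0.png')[:,:,::-1].copy()
[regs('side',S,(290,130,28,30),.170,t) for t in(150,170,195,220)]
print('boxtop');[regs('top',T,(330,180,75,70),.175,t) for t in(85,95,105,115)]
from scipy.spatial.transform import Rotation as R
q=get_state()['ee_rot'];y=R.from_quat(q,scalar_first=True).as_matrix()[:,1];print('tool y dir',np.degrees(np.arctan2(y[1],y[0])))
E
```

```text
side 150 c 451.4 -343.5 mom 454.0 -349.8 size [100.4 167.8] long dir 94.4
side 170 c 450.7 -345.5 mom 453.8 -351.2 size [100.4 164.7] long dir 95.1
side 195 c 454.7 -347.0 mom 454.6 -346.9 size [39.6 67.8] long dir 108.8
side 220 c 454.6 -347.3 mom 454.4 -347.1 size [37.1 64.3] long dir 108.4
boxtop
top 85 c 451.2 -334.4 mom 468.1 -350.4 size [249.  271.9] long dir 91.7
top 95 c 451.2 -334.5 mom 469.4 -350.4 size [249.  271.8] long dir 91.7
top 105 c 451.2 -334.5 mom 473.9 -349.1 size [249.  271.8] long dir 91.7
top 115 c 463.1 -335.3 mom 476.2 -346.4 size [224.  269.4] long dir 92.0
tool y dir 77.11917964247752
```

```bash

python3 -m inch '[{"claw":1,"travel":[0.6,-0.8,0],"turn":-0.23},{"claw":1,"travel":[0.6,-0.8,0],"turn":-0.23},{"claw":1,"travel":[0.6,-0.8,0],"turn":-0.23},{"claw":1,"travel":[0.6,-0.8,0],"turn":-0.23},{"claw":1,"travel":[0.6,-0.8,0],"turn":-0.23}]' 30
python3 -m inch '[{"claw":1,"travel":[0.6,-0.8,0],"turn":-0.23},{"claw":1,"travel":[0.6,-0.8,0],"turn":-0.23},{"claw":1,"travel":[0.6,-0.8,0],"turn":-0.23},{"claw":1,"travel":[0.6,-0.8,0],"turn":-0.23},{"claw":1,"travel":[0.6,-0.8,0],"turn":-0.23}]'
python3 -m inch '[{"claw":1,"travel":[0.6,-0.8,0],"turn":-0.077},{"claw":1,"travel":[0.6,-0.8,0],"turn":-0.077},{"claw":1,"travel":[0.6,-0.8,0],"turn":-0.077},{"claw":1,"travel":[0.6,-0.8,0],"turn":-0.077},{"claw":1,"travel":[0.6,-0.8,0],"turn":-0.077}]'
python3 -m inch '[{"claw":1,"travel":[0.275,-0.313,0],"turn":0},{"claw":1,"travel":[0.275,-0.313,0],"turn":0},{"claw":1,"travel":[0.275,-0.313,0],"turn":0},{"claw":1,"travel":[0.275,-0.313,0],"turn":0}]'
python3 - <<'E'
from m import *
from scipy.spatial.transform import Rotation as R
def st():
    s=get_state();y=R.from_quat(s['ee_rot'],scalar_first=True).as_matrix()[:,1];return s['clock'],np.round(s['position']*1000,1),round(np.degrees(np.arctan2(y[1],y[0])),1)
print(st())
S=cv2.imread('pics/side0.png');T=cv2.imread('pics/top0.png')
# grey box top: yaw from low-saturation mask
hsv=cv2.cvtColor(T[180:250,330:405],cv2.COLOR_BGR2HSV);hsv=cv2.resize(hsv,None,fx=4,fy=4,interpolation=cv2.INTER_CUBIC)
m=((hsv[...,1]<60)&(hsv[...,2]>85)).astype(np.uint8)
c=max(cv2.findContours(m,0,1)[0],key=cv2.contourArea).reshape(-1,2)
W=np.array([onz('top',(p+.5)/4-.5+[330,180],.175)[:2]*1000 for p in c],np.float32)
print(cv2.minAreaRect(W))
E
```

```text
clock: 0.6
position: [0.2509, 0.3958, 0.25]
ee_rot: [0.001, 0.461, 0.887, -0.001]
contact_force: [-0.4, 1.4, 0.2]
width: 0.0854
gripper_force: 0.0
clock: 1.1
position: [0.3717, 0.2358, 0.2501]
ee_rot: [0.002, 0.746, 0.666, -0.0]
contact_force: [-0.2, 0.7, 0.6]
width: 0.0854
gripper_force: 0.0
clock: 1.6
position: [0.4919, 0.0757, 0.2498]
ee_rot: [0.002, 0.819, 0.574, 0.0]
contact_force: [-0.3, 0.6, 0.9]
width: 0.0855
gripper_force: 0.0
clock: 2.0
position: [0.5426, 0.0182, 0.2495]
ee_rot: [-0.001, 0.817, 0.576, -0.001]
contact_force: [-0.3, 0.3, 0.1]
width: 0.0851
gripper_force: 0.0
(2.0, array([542.6,  18.2, 249.5]), np.float64(-19.6))
((450.4941101074219, -344.4539489746094), (172.4482879638672, 162.27464294433594), 18.686492919921875)
```

```bash

python3 -m inch '[{"claw":1,"travel":[0,0,-0.25],"turn":0},{"claw":1,"travel":[0,0,-0.5],"turn":0},{"claw":1,"travel":[0,0,-0.65],"turn":0},{"claw":1,"travel":[0,0,-0.775],"turn":0},{"claw":1,"travel":[0,0,-0.775],"turn":0}]' 60
python3 -m inch '[{"claw":-1,"travel":[0,0,0],"turn":0},{"claw":-1,"travel":[0,0,0],"turn":0},{"claw":-1,"travel":[0,0,0],"turn":0},{"claw":-1,"travel":[0,0,0],"turn":0},{"claw":-1,"travel":[0,0,0],"turn":0}]' 60
python3 -m inch '[{"claw":-1,"travel":[0,0,0],"turn":0},{"claw":-1,"travel":[0,0,0],"turn":0},{"claw":-1,"travel":[0,0,0],"turn":0},{"claw":-1,"travel":[0,0,0],"turn":0}]'
python3 -c "
from h import *;s=get_state();print(s['position'],s['contact_force'],s['width'],s['moment'])"
```

```text
clock: 2.5
position: [0.539, 0.0197, 0.0922]
ee_rot: [-0.003, 0.816, 0.577, -0.003]
contact_force: [0.8, 0.8, 0.2]
width: 0.0854
gripper_force: 0.0
clock: 3.0
position: [0.5435, 0.018, 0.0965]
ee_rot: [0.0, 0.817, 0.577, 0.001]
contact_force: [0.5, 0.8, 5.6]
width: 0.017
gripper_force: 59.3
clock: 3.4
position: [0.5435, 0.018, 0.0964]
ee_rot: [0.0, 0.817, 0.577, 0.001]
contact_force: [-1.7, 1.0, 6.9]
width: 0.0171
gripper_force: 59.4
[0.54354976 0.01800771 0.09644454] [-1.72760576  0.95013335  6.89055765] 0.017102985188316513 [0.07648435 0.23481733 0.00406479]
```

```bash

python3 -m inch '[{"claw":-1,"travel":[0,0,0.03],"turn":0},{"claw":-1,"travel":[0,0,0.06],"turn":0},{"claw":-1,"travel":[0,0,0.1],"turn":0},{"claw":-1,"travel":[0,0,0.15],"turn":0},{"claw":-1,"travel":[0,0,0.2],"turn":0}]' 80
python3 -m inch '[{"claw":-1,"travel":[0,0,0.1],"turn":0},{"claw":-1,"travel":[0,0,0.25],"turn":0},{"claw":-1,"travel":[0,0,0.45],"turn":0},{"claw":-1,"travel":[0,0,0.65],"turn":0},{"claw":-1,"travel":[0,0,0.85],"turn":0}]'
python3 -m inch '[{"claw":-1,"travel":[0,0,0],"turn":0},{"claw":-1,"travel":[0,0,0],"turn":0}]'
python3 - <<'E'
from h import *
t=snap('top','t1');s=snap('side','s1');st=get_state();print(st['position'],st['contact_force'],st['width'])
a=[proj(n,st['position']) for n in('top','side')];print(a)
def c(i,p):
    x,y=int(p[0])-50,int(p[1])-45;x=max(x,0);y=max(y,0);return cv2.resize(i[y:y+100,x:x+100],(400,400),interpolation=cv2.INTER_CUBIC)
cv2.imwrite('pics/c1.png',np.hstack([c(t,a[0]),c(s,a[1])])[:,:,::-1])
E
```

```text
clock: 3.9
position: [0.5438, 0.0181, 0.1365]
ee_rot: [0.0, 0.817, 0.577, 0.001]
contact_force: [-0.3, -0.4, -1.0]
width: 0.0165
gripper_force: 78.5
clock: 4.4
position: [0.5432, 0.0184, 0.3083]
ee_rot: [0.0, 0.817, 0.577, 0.001]
contact_force: [1.1, -0.1, -2.1]
width: 0.0166
gripper_force: 78.5
clock: 4.6
position: [0.5437, 0.0182, 0.3073]
ee_rot: [0.001, 0.817, 0.577, 0.002]
contact_force: [-0.4, -0.1, -1.8]
width: 0.0166
gripper_force: 78.8
[0.54246137 0.01818655 0.30461094] [-0.23384423  0.04635888 -1.56282327] 0.01637273514143725
[array([268.77279353, 175.96382538]), array([262.14859574, 170.0449428 ])]
```

View pics/c1.png

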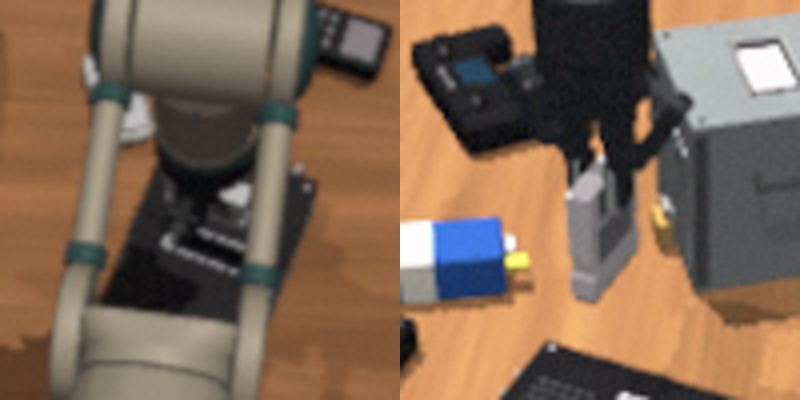

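The picture shows the full cartridge hanging straight in the fingers (side crop, about (600,230)), clear of the recorder. Next I'll carry it over the grey box.

```bash

python3 -m inch '[{"claw":-1,"travel":[-0.05,-0.18,0],"turn":0.04},{"claw":-1,"travel":[-0.1,-0.36,0],"turn":0.08},{"claw":-1,"travel":[-0.15,-0.55,0],"turn":0.12},{"claw":-1,"travel":[-0.2,-0.73,0],"turn":0.16},{"claw":-1,"travel":[-0.25,-0.91,0],"turn":0.2}]'
python3 -m inch '[{"claw":-1,"travel":[-0.05,-0.2,0],"turn":0.01},{"claw":-1,"travel":[-0.1,-0.4,0],"turn":0.01},{"claw":-1,"travel":[-0.15,-0.6,0],"turn":0.01},{"claw":-1,"travel":[-0.2,-0.75,0],"turn":0.01},{"claw":-1,"travel":[-0.253,-0.913,0],"turn":0.01}]'
python3 -m inch '[{"claw":-1,"travel":[0,0,0],"turn":0},{"claw":-1,"travel":[0,0,0],"turn":0}]'
python3 - <<'E'
from h import *
t=snap('top','t2');s=snap('side','s2');st=get_state();print(st['position'],st['ee_rot'],st['width'])
def c(i,x,y,w):return cv2.resize(i[y:y+w,x:x+w],(400,400),interpolation=cv2.INTER_CUBIC)
cv2.imwrite('pics/c2.png',np.hstack([c(t,330,165,90),c(s,260,85,90)])[:,:,::-1])
E
```

```text
clock: 5.2
position: [0.4919, -0.1649, 0.3035]
ee_rot: [-0.002, 0.596, 0.803, -0.0]
contact_force: [-0.0, -0.2, -1.1]
width: 0.0167
gripper_force: 78.6
clock: 5.7
position: [0.4414, -0.3473, 0.3033]
ee_rot: [-0.002, 0.586, 0.81, 0.001]
contact_force: [0.9, 0.0, -2.2]
width: 0.0168
gripper_force: 78.6
clock: 5.9
position: [0.4419, -0.3466, 0.3035]
ee_rot: [-0.002, 0.587, 0.81, 0.001]
contact_force: [-0.5, -0.0, -1.5]
width: 0.0165
gripper_force: 78.5
[ 0.44246951 -0.34557351  0.30425065] [-1.20572255e-03  5.85787678e-01  8.10463435e-01  6.03122428e-04] 0.01692692380437889
```

View pics/c2.png

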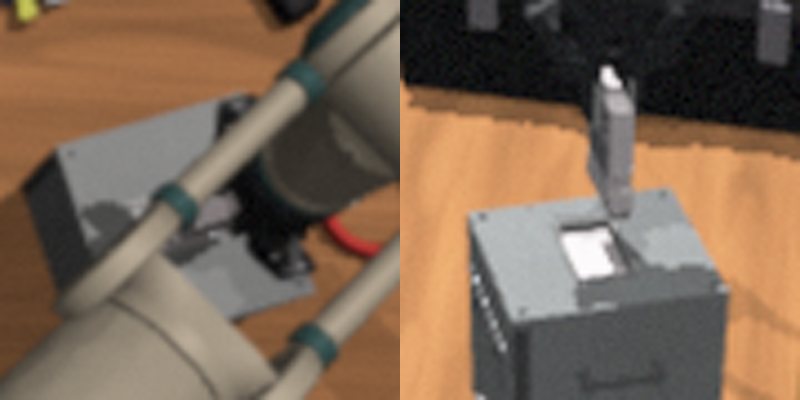

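The cartridge hangs upright above the opening (side crop at about (595,255)), in line with the slot. I'll lower it and watch the force.

```bash

python3 -m inch '[{"claw":-1,"travel":[0,0,-0.08],"turn":0},{"claw":-1,"travel":[0,0,-0.15],"turn":0},{"claw":-1,"travel":[0,0,-0.2],"turn":0},{"claw":-1,"travel":[0,0,-0.225],"turn":0},{"claw":-1,"travel":[0,0,-0.245],"turn":0}]'
python3 -m inch '[{"claw":-1,"travel":[0,0,-0.03],"turn":0},{"claw":-1,"travel":[0,0,-0.06],"turn":0},{"claw":-1,"travel":[0,0,-0.08],"turn":0}]'
```

```text
clock: 6.5
position: [0.4428, -0.346, 0.2561]
ee_rot: [-0.0, 0.586, 0.811, 0.0]
contact_force: [-0.2, -0.8, -1.8]
width: 0.0167
gripper_force: 78.5
clock: 6.8
position: [0.4436, -0.3468, 0.2413]
ee_rot: [0.002, 0.586, 0.81, 0.001]
contact_force: [1.2, 0.6, 6.2]
width: 0.0167
gripper_force: 79.6
```

```bash

python3 -m inch '[{"claw":-1,"travel":[0,0,-0.04],"turn":0},{"claw":-1,"travel":[0,0,-0.08],"turn":0},{"claw":-1,"travel":[0,0,-0.12],"turn":0},{"claw":-1,"travel":[0,0,-0.16],"turn":0},{"claw":-1,"travel":[0,0,-0.18],"turn":0}]'
python3 -m inch '[{"claw":-1,"travel":[0,0,0],"turn":0},{"claw":-1,"travel":[0,0,0],"turn":0}]'
```

```text
clock: 7.3
position: [0.4415, -0.3469, 0.2034]
ee_rot: [-0.001, 0.586, 0.81, -0.001]
contact_force: [-2.6, -2.0, 1.6]
width: 0.0168
gripper_force: 79.1
clock: 7.5
position: [0.4414, -0.3467, 0.203]
ee_rot: [-0.001, 0.586, 0.81, -0.001]
contact_force: [-3.7, -3.7, -6.6]
width: 0.0166
gripper_force: 78.1
```

```bash

python3 -m inch '[{"claw":0.2,"travel":[0,0,0],"turn":0},{"claw":0.2,"travel":[0,0,0],"turn":0},{"claw":0.2,"travel":[0,0,0],"turn":0},{"claw":0.2,"travel":[0,0,0.12],"turn":0},{"claw":0.2,"travel":[0,0,0.3],"turn":0}]'
python3 -m inch '[{"claw":-1,"travel":[0,0,0.05],"turn":0},{"claw":-1,"travel":[0,0,0.05],"turn":0},{"claw":-1,"travel":[0,0,0.05],"turn":0},{"claw":-1,"travel":[0,0,0.05],"turn":0},{"claw":-1,"travel":[0,0,0.05],"turn":0}]'
python3 - <<'E'
from h import *
t=snap('top','t3');s=snap('side','s3');st=get_state();print(st['position'],st['ee_rot'],st['width'])
def c(i,x,y,w):return cv2.resize(i[y:y+w,x:x+w],(400,400),interpolation=cv2.INTER_CUBIC)
cv2.imwrite('pics/c3.png',np.hstack([c(t,330,165,90),c(s,265,95,80)])[:,:,::-1])
E
```

```text
clock: 8.0
position: [0.4423, -0.3453, 0.2633]
ee_rot: [-0.002, 0.586, 0.81, 0.001]
contact_force: [0.7, -0.9, 0.8]
width: 0.0517
gripper_force: 0.0
clock: 8.5
position: [0.4422, -0.3461, 0.2729]
ee_rot: [-0.001, 0.586, 0.81, 0.0]
contact_force: [-0.0, 0.1, 0.5]
width: -0.0
gripper_force: 0.0
[ 0.4423255  -0.34634865  0.27333447] [-8.89859779e-04  5.85973412e-01  8.10329758e-01  2.27056600e-04] -0.0002555031820783236
```

View pics/c3.png

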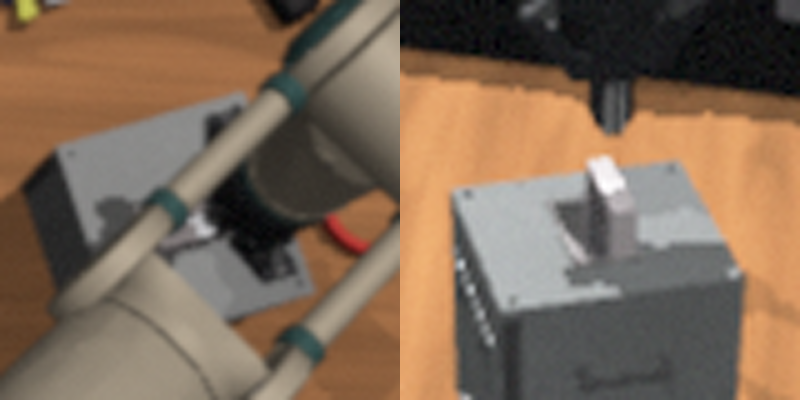

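The cartridge stands pinned and upright in the chute (side crop at about (612,210)), with the closed fingers above it. Now I'll push it down.

```bash

python3 -m inch '[{"claw":-1,"travel":[0.02,0.005,-0.08],"turn":0},{"claw":-1,"travel":[0.02,0.005,-0.17],"turn":0},{"claw":-1,"travel":[0.02,0.005,-0.21],"turn":0},{"claw":-1,"travel":[0.02,0.005,-0.25],"turn":0},{"claw":-1,"travel":[0.02,0.005,-0.29],"turn":0}]'
python3 -m inch '[{"claw":-1,"travel":[0,0,-0.04],"turn":0},{"claw":-1,"travel":[0,0,-0.08],"turn":0},{"claw":-1,"travel":[0,0,-0.12],"turn":0}]'
```

```text
clock: 9.1
position: [0.4467, -0.3462, 0.2167]
ee_rot: [0.001, 0.586, 0.81, -0.0]
contact_force: [-1.8, 0.7, 4.0]
width: -0.0
gripper_force: 1.9
clock: 9.4
position: [0.4463, -0.3459, 0.1919]
ee_rot: [0.0, 0.586, 0.81, -0.0]
contact_force: [-1.7, -1.3, 2.6]
width: -0.0
gripper_force: 1.5
```

Tips are at 173 mm and it is moving freely. Continuing.

```bash

python3 -m inch '[{"claw":-1,"travel":[0,0,-0.04],"turn":0},{"claw":-1,"travel":[0,0,-0.08],"turn":0},{"claw":-1,"travel":[0,0,-0.11],"turn":0},{"claw":-1,"travel":[0,0,-0.14],"turn":0},{"claw":-1,"travel":[0,0,-0.17],"turn":0}]'
python3 -m inch '[{"claw":-1,"travel":[0,0,0],"turn":0},{"claw":-1,"travel":[0,0,0],"turn":0}]'
```

```text
clock: 9.9
position: [0.4466, -0.3458, 0.1584]
ee_rot: [0.0, 0.586, 0.81, -0.0]
contact_force: [-5.9, 1.1, 26.4]
width: -0.0
gripper_force: 11.7
clock: 10.1
position: [0.4462, -0.346, 0.1588]
ee_rot: [0.0, 0.586, 0.81, -0.001]
contact_force: [-3.2, -1.8, 6.7]
width: -0.0002
gripper_force: 7.0
```

```bash

python3 -m inch '[{"claw":-1,"travel":[0,0,0.15],"turn":0},{"claw":-1,"travel":[0,0,0.35],"turn":0},{"claw":-1,"travel":[0,0,0.55],"turn":0},{"claw":-1,"travel":[0,0,0.75],"turn":0},{"claw":-1,"travel":[0,0,0.75],"turn":0}]'
python3 - <<'E'
from h import *
s=snap('side','s4')
cv2.imwrite('pics/c4.png',cv2.resize(s[95:195,255:355],(600,600),interpolation=cv2.INTER_CUBIC)[:,:,::-1])
E
```

```text
clock: 10.6
position: [0.4494, -0.3473, 0.3141]
ee_rot: [0.006, 0.586, 0.81, -0.0]
contact_force: [-0.3, 0.3, -0.4]
width: -0.0002
gripper_force: 0.0
```

View pics/c4.png

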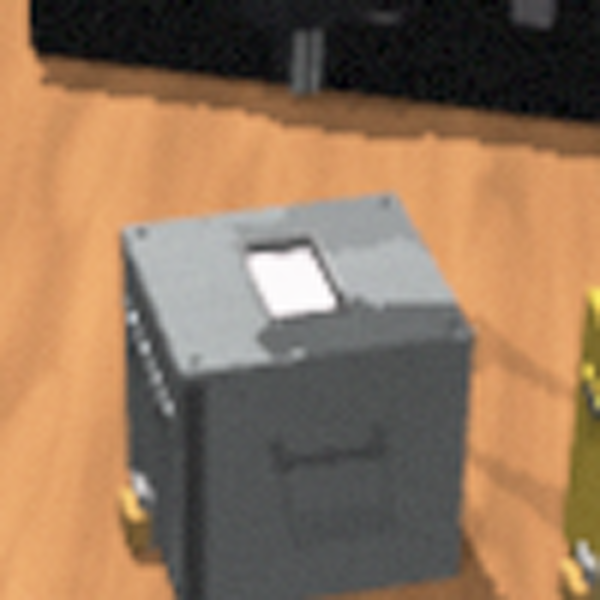

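The flap is shut and level (white at about (292,280)), the chute is empty and the cartridge is inside. Next is the blank.

```bash

python3 -m inch '[{"claw":1,"travel":[-0.0565,0.2,0],"turn":-0.04},{"claw":1,"travel":[-0.0565,0.4,0],"turn":-0.08},{"claw":1,"travel":[-0.0565,0.6,0],"turn":-0.12},{"claw":1,"travel":[-0.0565,0.8,0],"turn":-0.16},{"claw":1,"travel":[-0.0565,0.95,0],"turn":-0.185}]' 60
python3 -c "
from h import *;snap('top','t5');snap('side','s5')"
python3 -m inch '[{"claw":1,"travel":[0,0.2,0],"turn":0},{"claw":1,"travel":[0,0.4,0],"turn":0},{"claw":1,"travel":[0,0.6,0],"turn":0},{"claw":1,"travel":[0,0.8,0],"turn":0},{"claw":1,"travel":[0,0.95,0],"turn":0}]'
python3 -m inch '[{"claw":1,"travel":[0,0.2,0],"turn":0},{"claw":1,"travel":[0,0.4,0],"turn":0},{"claw":1,"travel":[0,0.6,0],"turn":0},{"claw":1,"travel":[0,0.8,0],"turn":0},{"claw":1,"travel":[0,0.95,0],"turn":0}]'
python3 -m inch '[{"claw":1,"travel":[0,0.2,-0.1],"turn":0},{"claw":1,"travel":[0,0.4,-0.2],"turn":0},{"claw":1,"travel":[0,0.6,-0.3],"turn":0},{"claw":1,"travel":[0,0.6405,-0.3],"turn":0},{"claw":1,"travel":[0,0.6405,-0.3],"turn":0}]'
python3 - <<'E'
from m import *
p=[]
for i in range(6): imaging.get_image('top');p.append(get_state()['position'])
print(np.mean(p,0),get_state()['ee_rot'])
T=cv2.imread('pics/top0.png')[:,:,::-1].copy();S=cv2.imread('pics/s5.png')[:,:,::-1].copy();
[regs('side',S,(278,308,28,50),.096,t) for t in(205,225)]
T=cv2.imread('pics/t5.png')[:,:,::-1].copy()
[regs('top',T,(160,203,36,28),.096,t) for t in(150,160)]
E
```

```text
clock: 11.15
position: [0.4344, -0.1526, 0.3062]
ee_rot: [-0.002, 0.795, 0.607, 0.0]
contact_force: [0.0, -0.5, 0.3]
width: 0.0722
gripper_force: 0.0
clock: 11.75
position: [0.4349, 0.0361, 0.3067]
ee_rot: [-0.001, 0.793, 0.609, -0.0]
contact_force: [0.7, 0.1, 0.0]
width: 0.0854
gripper_force: 0.0
clock: 12.25
position: [0.4352, 0.2263, 0.3065]
ee_rot: [-0.001, 0.793, 0.609, -0.001]
contact_force: [-0.1, -0.7, 0.3]
width: 0.0854
gripper_force: 0.0
clock: 12.75
position: [0.4351, 0.353, 0.2461]
ee_rot: [-0.0, 0.793, 0.609, -0.002]
contact_force: [0.4, 0.1, -0.5]
width: 0.0857
gripper_force: 0.0
[0.43574979 0.35141515 0.24849776] [2.58212399e-04 7.94057189e-01 6.07842620e-01 6.80477539e-04]
side 205 c 435.7 353.2 mom 435.8 353.4 size [71.4 19.3] long dir 74.3
side 225 c 435.5 353.4 mom 435.6 353.6 size [70.1 17.9] long dir 74.7
top 150 c 435.3 351.1 mom 435.1 351.2 size [69.1 18.5] long dir 75.5
top 160 c 435.2 351.1 mom 434.9 350.9 size [67.3 16.7] long dir 75.2
```

```bash

python3 -m inch '[{"claw":1,"travel":[0,0,-0.25],"turn":0},{"claw":1,"travel":[0,0,-0.5],"turn":0},{"claw":1,"travel":[0,0,-0.65],"turn":0},{"claw":1,"travel":[0,0,-0.8],"turn":0},{"claw":1,"travel":[0,0,-0.8],"turn":0}]' 60
python3 -m inch '[{"claw":-1,"travel":[0,0,0],"turn":0},{"claw":-1,"travel":[0,0,0],"turn":0},{"claw":-1,"travel":[0,0,0],"turn":0},{"claw":-1,"travel":[0,0,0],"turn":0},{"claw":-1,"travel":[0,0,0],"turn":0}]' 60
python3 -m inch '[{"claw":-1,"travel":[0,0,0],"turn":0},{"claw":-1,"travel":[0,0,0],"turn":0},{"claw":-1,"travel":[0,0,0],"turn":0}]' 80
python3 -m inch '[{"claw":-1,"travel":[0,0,0.1],"turn":0},{"claw":-1,"travel":[0,0,0.25],"turn":0},{"claw":-1,"travel":[0,0,0.45],"turn":0},{"claw":-1,"travel":[0,0,0.65],"turn":0},{"claw":-1,"travel":[0,0,0.65],"turn":0}]'
```

```text
clock: 13.55
position: [0.433, 0.35, 0.0852]
ee_rot: [-0.0, 0.794, 0.608, -0.004]
contact_force: [0.3, -1.1, 0.2]
width: 0.0852
gripper_force: 0.0
clock: 14.05
position: [0.4354, 0.3529, 0.0896]
ee_rot: [-0.0, 0.794, 0.608, 0.001]
contact_force: [-0.7, -1.1, 4.4]
width: 0.0169
gripper_force: 59.1
clock: 14.35
position: [0.4355, 0.3529, 0.0897]
ee_rot: [-0.0, 0.794, 0.608, 0.001]
contact_force: [-1.2, 1.1, 7.3]
width: 0.0166
gripper_force: 78.9
clock: 14.85
position: [0.4382, 0.3543, 0.2243]
ee_rot: [0.001, 0.793, 0.609, 0.006]
contact_force: [1.2, -0.2, -1.3]
width: 0.017
gripper_force: 78.4
```

```bash

python3 -m inch '[{"claw":-1,"travel":[0.054,-0.167,0],"turn":-0.025},{"claw":-1,"travel":[0.108,-0.335,0],"turn":-0.025},{"claw":-1,"travel":[0.162,-0.502,0],"turn":-0.025},{"claw":-1,"travel":[0.216,-0.669,0],"turn":-0.025},{"claw":-1,"travel":[0.27,-0.836,0],"turn":-0.025}]'
python3 -m inch '[{"claw":-1,"travel":[0.054,-0.167,0],"turn":0},{"claw":-1,"travel":[0.108,-0.335,0],"turn":0},{"claw":-1,"travel":[0.162,-0.502,0],"turn":0},{"claw":-1,"travel":[0.216,-0.669,0],"turn":0},{"claw":-1,"travel":[0.2695,-0.8365,0],"turn":0}]'
python3 -m inch '[{"claw":-1,"travel":[0,0,-0.1],"turn":0},{"claw":-1,"travel":[0,0,-0.2],"turn":0},{"claw":-1,"travel":[0,0,-0.2],"turn":0}]'
python3 - <<'E'
from h import *
s=snap('side','s6');p=[]
for i in range(6): imaging.get_image('top');p.append(get_state()['position'])
print(np.mean(p,0),get_state()['ee_rot'])
cv2.imwrite('pics/c6.png',cv2.resize(s[180:280,215:315],(600,600),interpolation=cv2.INTER_CUBIC)[:,:,::-1])
E
```

```text
clock: 15.35
position: [0.4889, 0.1838, 0.2173]
ee_rot: [-0.0, 0.817, 0.577, -0.001]
contact_force: [0.8, 0.3, -1.7]
width: 0.0166
gripper_force: 78.2
clock: 15.85
position: [0.5428, 0.0166, 0.2173]
ee_rot: [-0.0, 0.817, 0.577, -0.001]
contact_force: [0.4, 0.9, -1.4]
width: 0.0169
gripper_force: 78.2
clock: 16.15
position: [0.5405, 0.0177, 0.1748]
ee_rot: [-0.003, 0.817, 0.577, -0.003]
contact_force: [-0.6, -0.4, -2.6]
width: 0.0167
gripper_force: 78.2
[0.54351875 0.01815176 0.17886379] [6.73694838e-04 8.16668138e-01 5.77106722e-01 7.28226107e-04]
```

View pics/c6.png

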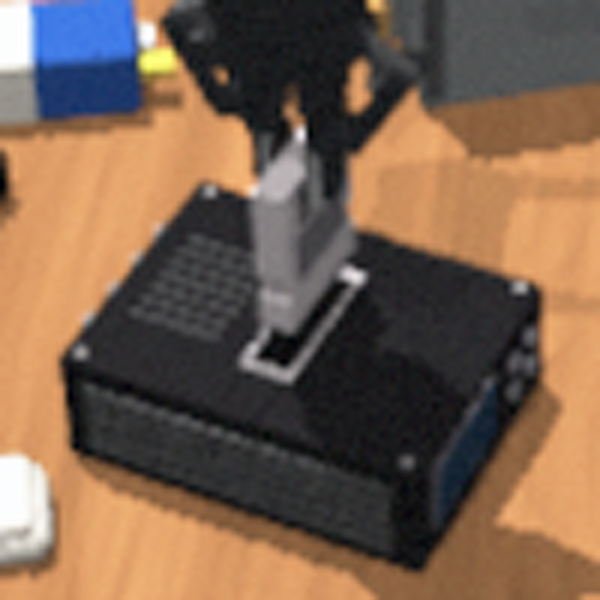

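The cartridge hangs about 24 mm above the bay and in line with the bezel (at (300,330)). The tool position matches the one where the full cartridge was gripped. I'll insert it slowly.

```bash

python3 -m inch '[{"claw":-1,"travel":[0,0,-0.06],"turn":0},{"claw":-1,"travel":[0,0,-0.12],"turn":0},{"claw":-1,"travel":[0,0,-0.14],"turn":0},{"claw":-1,"travel":[0,0,-0.15],"turn":0},{"claw":-1,"travel":[0,0,-0.16],"turn":0}]'
python3 -m inch '[{"claw":-1,"travel":[0,0,-0.01],"turn":0},{"claw":-1,"travel":[0,0,-0.02],"turn":0},{"claw":-1,"travel":[0,0,-0.02],"turn":0}]'
```

```text
clock: 17.0
position: [0.5425, 0.0181, 0.149]
ee_rot: [-0.0, 0.817, 0.577, -0.0]
contact_force: [-7.5, -0.6, 29.8]
width: 0.0167
gripper_force: 83.0
clock: 17.3
position: [0.5425, 0.018, 0.1414]
ee_rot: [-0.001, 0.817, 0.577, -0.001]
contact_force: [0.4, 0.5, -0.8]
width: 0.0167
gripper_force: 78.9
```

It caught the lip briefly, then slid in freely. Continuing down past the ball.

```bash

python3 -m inch '[{"claw":-1,"travel":[0,0,-0.04],"turn":0},{"claw":-1,"travel":[0,0,-0.07],"turn":0},{"claw":-1,"travel":[0,0,-0.1],"turn":0},{"claw":-1,"travel":[0,0,-0.13],"turn":0},{"claw":-1,"travel":[0,0,-0.16],"turn":0}]'
python3 -m inch '[{"claw":-1,"travel":[0,0,-0.02],"turn":0},{"claw":-1,"travel":[0,0,-0.035],"turn":0},{"claw":-1,"travel":[0,0,-0.05],"turn":0},{"claw":-1,"travel":[0,0,-0.05],"turn":0}]'
```

```text
clock: 17.8
position: [0.5429, 0.0176, 0.1096]
ee_rot: [0.0, 0.817, 0.577, -0.001]
contact_force: [-0.9, -3.8, 1.0]
width: 0.0168
gripper_force: 79.2
clock: 18.2
position: [0.5429, 0.0186, 0.0996]
ee_rot: [-0.001, 0.817, 0.577, 0.0]
contact_force: [0.6, 0.1, -4.3]
width: 0.0163
gripper_force: 78.7
```

```bash

python3 -m inch '[{"claw":-1,"travel":[0,0,-0.007],"turn":0},{"claw":-1,"travel":[0,0,-0.014],"turn":0},{"claw":-1,"travel":[0,0,-0.014],"turn":0}]'
```

```text
clock: 18.5
position: [0.5434, 0.0185, 0.0987]
ee_rot: [-0.0, 0.817, 0.577, 0.001]
contact_force: [-1.8, 1.0, 5.7]
width: 0.0163
gripper_force: 79.7
```

It has bottomed at the expected height. I'll release it, then press the top with closed fingers to make sure it is home.

```bash

python3 -m inch '[{"claw":0.6,"travel":[0,0,0],"turn":0},{"claw":0.6,"travel":[0,0,0],"turn":0},{"claw":0.6,"travel":[0,0,0],"turn":0},{"claw":0.6,"travel":[0,0,0.1],"turn":0},{"claw":0.6,"travel":[0,0,0.3],"turn":0}]'
python3 -m inch '[{"claw":-1,"travel":[0,0,0],"turn":0},{"claw":-1,"travel":[0,0,0],"turn":0},{"claw":-1,"travel":[0,0,0],"turn":0},{"claw":-1,"travel":[0,0,0],"turn":0},{"claw":-1,"travel":[0,0,0],"turn":0}]'
python3 -m inch '[{"claw":-1,"travel":[0,0,-0.05],"turn":0},{"claw":-1,"travel":[0,0,-0.1],"turn":0},{"claw":-1,"travel":[0,0,-0.13],"turn":0},{"claw":-1,"travel":[0,0,-0.14],"turn":0},{"claw":-1,"travel":[0,0,-0.15],"turn":0}]'
```

```text
clock: 19.0
position: [0.541, 0.0182, 0.1552]
ee_rot: [-0.002, 0.817, 0.577, -0.003]
contact_force: [2.0, -1.1, 0.1]
width: 0.0681
gripper_force: 0.0
clock: 19.5
position: [0.5425, 0.018, 0.1564]
ee_rot: [-0.001, 0.817, 0.577, -0.001]
contact_force: [-0.2, 0.5, -0.2]
width: -0.0001
gripper_force: 0.0
clock: 20.0
position: [0.5431, 0.018, 0.127]
ee_rot: [-0.0, 0.817, 0.577, -0.0]
contact_force: [1.4, -0.4, 0.0]
width: -0.0002
gripper_force: 0.0
```

Tips are at about 108 mm, and the home top is at 105.

```bash

python3 -m inch '[{"claw":-1,"travel":[0,0,-0.01],"turn":0},{"claw":-1,"travel":[0,0,-0.02],"turn":0},{"claw":-1,"travel":[0,0,-0.02],"turn":0}]'
python3 -m inch '[{"claw":-1,"travel":[0,0,-0.005],"turn":0},{"claw":-1,"travel":[0,0,-0.01],"turn":0},{"claw":-1,"travel":[0,0,-0.01],"turn":0}]'
```

```text
clock: 20.3
position: [0.5438, 0.0179, 0.1241]
ee_rot: [0.001, 0.817, 0.577, 0.001]
contact_force: [-0.5, 0.7, 2.4]
width: -0.0001
gripper_force: 1.1
clock: 20.6
position: [0.5449, 0.0175, 0.124]
ee_rot: [0.002, 0.817, 0.577, 0.002]
contact_force: [-1.6, -0.4, 11.5]
width: -0.0002
gripper_force: 6.0
```

The top is firm at 105 mm, so it is home. Retracting and taking a last look.

```bash

python3 -m inch '[{"claw":-1,"travel":[0,0,0.2],"turn":0},{"claw":-1,"travel":[0,0,0.4],"turn":0},{"claw":-1,"travel":[0,0,0.6],"turn":0},{"claw":-1,"travel":[0,0,0.8],"turn":0},{"claw":-1,"travel":[0,0,0.8],"turn":0}]'
python3 -m inch '[{"claw":-1,"travel":[0,0,0],"turn":0},{"claw":-1,"travel":[0,0,0],"turn":0},{"claw":-1,"travel":[0,0,0],"turn":0}]'
python3 - <<'E'
from m import *
S=snap('side','s7');[regs('side',S,(250,214,30,32),.105,t) for t in(190,215,235)]
E
```

```text
clock: 21.1
position: [0.5462, 0.0177, 0.2878]
ee_rot: [0.004, 0.817, 0.577, 0.005]
contact_force: [0.1, 0.1, 0.7]
width: 0.0001
gripper_force: 0.0
clock: 21.4
position: [0.5423, 0.0181, 0.2797]
ee_rot: [-0.001, 0.817, 0.577, -0.001]
contact_force: [-0.1, -0.8, -0.5]
width: -0.0002
gripper_force: 0.0
side 190 c 544.0 19.5 mom 544.0 19.4 size [72.8 18.6] long dir 70.3
side 215 c 544.1 19.6 mom 544.0 19.5 size [70.8 17.4] long dir 70.0
side 235 c 543.9 19.6 mom 544.0 19.5 size [68.9 15.8] long dir 70.5
```

View pics/s7.png

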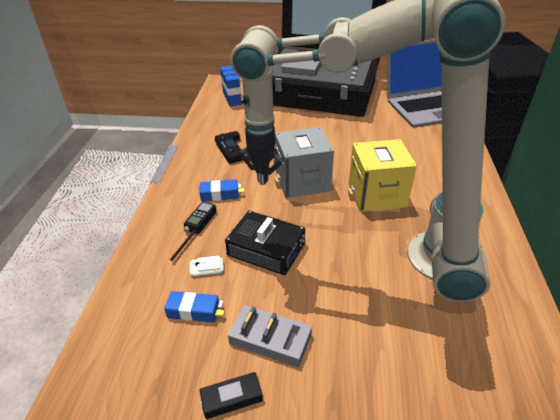

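The blank stands in the bay at (265,229) exactly where the full cartridge was. The flap at (303,142) is shut, both drives are still in the stand, and the bystanders have not moved. Handing in.

```bash
python3 -c "
from rig import ticket;print(ticket.sign_off())"
```

```text
the job is handed in; nothing more can be done
None
```

I changed the cartridge and handed the job in at about 21 s on the robot clock: the full cartridge is in the drop box with the flap shut, the blank is seated in the recorder's bay, and nothing else was moved; sign-off returned no verdict.

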